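Open the ratchet stop of the condiment rail and push the new jar in

ROBOT

A 6-joint arm with a two-finger parallel gripper is mounted at the origin on a cart in front of the work surface, level with it; the furniture and walls round the work are solid. World frame = base frame: x ahead of the robot, y to its left, z up, the work surface at z = 0. Lengths are in mm, angles in rad, forces in N, time in s.
With the tool pointing down it reaches from about 275 to 975 mm from the base axis. Payload 8.4 kg.
Tool frame: the origin (TCP) lies at the very end of the fingers, on their centre line; the grasp point (between the pads) lies 19 mm behind it; z points along the fingers, y is the line along which they close (so a half turn about z gives the same grasp; the last joint's range is limited). The gripper opens to 92 mm and grips with 3 to 60 N. Pads are 20 mm wide; open, the fingers measure 128 mm over their backs; the gripper's body (75 mm by 189 mm) begins 69 mm behind the grasp point.
Start: joints at [1.21, 0.353, 1.633, -0, 1.155, -0.002], TCP at [219.468, 585.202, 214.583] pointing down, gripper open.
Joint ranges: [-2.63, 2.63], [-0.92, 2.1], [0.06, 2.66], [-1.3, 4.44], [0, 2.69], [-3.02, 3.02]. Speed limits (rad/s): [2.22, 2.22, 2.79, 3.14, 3.14, 3.14].

INTERFACE

Orientations are given as a unit quaternion [x, y, z, w].
In Python, from cell import manip gives the robot as it stands.
- The arm moves only by the tool drive_tool, never from a script. Its argument "steps" is one flat list of numbers, 7 for each row, row after row: the shift along the tool's x, y, z in cm, then the turn, a rotation vector about the tool's x, y, z in degrees, then the closure in counts, from 0 (fully open) to 255 (shut). A call has 1 to 12 rows; each row shifts and turns the commanded pose from where the row before left it, along the tool's axes as they then stand; what a row does not reach is not made up. A row lasts 1/12 s, in which the tool goes at most 41.7 mm and 7.16 degrees, less where a joint would pass 70% of its speed; a pose out of reach is approached as far as the arm can. A call is refused whole if a number of a shift passes 4.17 or a number of a turn 7.16, either way. A call with a gripper value outside its range is refused whole. The fingers move at their own pace and stop on an object; "force" is the grip in N (left out, the last holds). Time passes only in rows, so rows that do not move let the fingers close. It gives the time, the measured TCP pose, the force, the opening and the grip force at its end, in the units of the state.
- manip.get_obs(): the state, without advancing time (a new reading comes with each control period).
- manip.read_camera(name): name is "scene" or "top" or "wrist"; returns (picture, depth): 480x640x3 uint8, red, green, blue; 480x640 float32, mm along the optical axis (not along the pixel's ray), 0 where there is no reading.
- manip.camera_model(name): a dict with "intrinsics" (3x3 intrinsics, pixels), "k1" (the pictures are not rectified: a ray, as slopes to the right and down, at radius r is drawn at 1 + k1 r^2 times it, then the intrinsics apply), "eye" and "orientation" of the camera in the world; the wrist camera has in their place "T_tool_cam" (4x4, takes a point from camera to tool coordinates, whose origin is the TCP and whose axes are the flange's). Camera axes: x right, y down, z forward; pixel columns grow to the right and rows downward; lengths in mm; the calibration is good to about 2 mm. A picture is of the moment at which its call begins: read the wrist's pose just before it. camera_model takes no time and is no camera call.
- manip.hand_in(): hands the job in; it is judged then, once.
The state is a dict: "t": time; "joint_pos": joint angles; "joint_vel": joint speeds; "joint_torque": joint torques, N m; "tool_pos": TCP position; "tcp_rot": TCP orientation; "wrist_force": force on the tool from outside, world axes, zero at the start; "torque": the same for the moment, N m; "opening": opening from 0.0 (shut) to 1.0 (fully open); "grip_force": force on a finger pad.
Only numpy, scipy, OpenCV 4.12 (cv2) and the standard library are available. Lean on these libraries where they do the work, as an engineer would, in place of code of your own. Each camera call takes 0.05 s, during which the arm holds its last target. There are 200 camera calls.

TASK

Make room on the condiment rail: press the red release on the sliding stop and, keeping it pressed, push the stop all the way back to the open end of its bar. Then push the jar that stands in front of the rail straight in beside the others, up against the back fence and well inside the opened gap. Only press and push: nothing is lifted or tipped, and the jar and shaker already in the row, the tin and the lemon stay where they are.

Things in the scene. Friction and masses are not known exactly. Their poses are not given: they have to be found in the camera images.
- rack: Fixed condiment rail, 365 mm long. Origin on the table in the front face of the back fence (light wood beam 24 mm high, 44 deep). Its x points from the jars to the back, its y along the bar toward the fixed wooden end (70 mm high, inner face y = +140, reaching to x = -80), z up; yaw 0 = world axes. The steel bar lies at x = 23, z = 56 mm. The open end's bracket, 66 mm high, begins at y = -201 mm.
- jaw (a joint): Place of the grey sliding stop, m: 0 nearest the fixed end, 0.14 at its far limit, growing along rack -y. Its face to the jars is at rack y = 18 mm - value. Starts near 0.005 to 0.03. The ratchet (10 mm pitch) blocks it toward -y unless the red release is held 6 mm or more down; if that comes up it catches at the next tooth. Friction 2 N.
- jaw_face (a point): Point on the stop's face toward the jars, 40 mm above the table, 35 mm in front of the fence face. The stop's plate is 8 mm thick, 70 mm high and spans x = -77 to +45 mm of the rack; behind it (toward -y) is its 70 mm long carriage on the bar.
- release_top (a point): Centre of the top of the red release pad, 39 mm behind the stop's face at rack x = 23, 76 mm above the table when up; moves with the pad. The pad is 40 mm across the bar, 46 along it, in a 48 mm pocket between two grey walls 7 mm thick (tops 85 mm above the table), open to front and back. A fingertip pressed into the pocket pushes the stop along by the wall.
- release (a joint): How far the red release pad is down, m: 0 up, 0.010 fully down. Spring: about 2 N at first, 6 N fully down; it returns by itself. It may start up to 5 mm down where the ratchet rides on a tooth.
- gap (a point): Point on the table, fixed to the rack, where the centre of the new jar may go: 34 mm in front of the fence face, midway in the gap that is open when the stop is at its far end (that gap is about 140 mm along the bar). It has the rack's axes.
- new_jar: The jar to push in: glass jar with yellowish contents and dark lid, 65 mm diameter, 86 mm high, about 0.33 kg, standing alone in front of the rail, 135 to 155 mm in front of the fence face and roughly opposite the gap point. Origin at the centre of its underside. Pushed low (20 to 40 mm above the table) it slides upright.
- row_jar: An identical jar in the row, standing by the fence on the fixed-end side of the stop. Origin under its centre. Stays.
- shaker: Grey-topped shaker, 44 mm diameter, 90 mm high, in the row between the row jar and the fixed end. Origin under its centre. Stays.
- tin: Tin, 75 mm diameter, 110 mm high, standing on the right of the work. Origin under its centre. Stays.
- lemon: Lemon, 71 x 53 x 51 mm, lying on the left of the work. Origin under its centre. Stays.
Things that resemble listed ones, but are neither listed nor needed, are in the scene too. Leave any blue or purple look-alike of the new_jar alone.

How it is judged (in metres and radians):
On the way, in this order (a step that is already met when the one before it is completed fails the run):
1. the red release is pressed down by the fingers while the stop is still at the row (value of joint release above 0.0055 m and contact force between the fingers and release above 0.5 N and value of joint jaw below 0.06 m), for 0.05 s.
2. the stop is pushed back to the open end of its bar while the new jar still stands in front of the rail (value of joint jaw above 0.13 m and x of new_jar in the frame of gap below -0.04 m), for 0.1 s.
At the end, for the whole second after the job is handed in: The stop is within 10 mm of its far end; the new jar stands upright on the table between the row and the stop, within 15 mm of the back fence, at rest; the row jar, shaker, tin and lemon are within 25 mm of where they were (value of joint jaw above 0.13 m and x of new_jar in the frame of gap above -0.015 m and y of new_jar in the frame of gap between -0.05 and 0.05 m and angle between each of new_jar, row_jar, shaker's own z axis and vertical below 0.1 rad and height (world z) of new_jar below 0.005 m and linear speed of new_jar below 0.02 m/s and distance of each of row_jar, shaker, tin, lemon from where it was at the start of the episode below 0.025 m); the robot touches nothing.
It fails at once if the new jar is lifted or tipped (height (world z) of new_jar above 0.015 m or angle between new_jar's own z axis and vertical above 0.35 rad).
It fails at once if the row jar or the shaker is lifted, tipped or pushed out of place (height (world z) of any of row_jar, shaker above 0.015 m or distance of any of row_jar, shaker from where it was at the start of the episode above 0.035 m or angle between any of row_jar, shaker's own z axis and vertical above 0.35 rad).
It fails at once if the tin or the lemon is moved (distance of any of tin, lemon from where it was at the start of the episode above 0.03 m).
It also fails if it takes over 51 s, if anything falls off the work surface, if the arm or the gripper's body presses on something with over 40 N, if the wrist force passes 120 N, or if a joint passes its speed limit or range.

## Working session

There is one attempt and no reset: what is moved stays moved. The work goes in short steps, Python scripts to look and compute and a tool call to move; the robot and the scene stay as the last step left them, time stands still between calls to the robot, and variables do not carry over. Pictures are saved under pics/ and viewed, at most 10 in all, crops included, and the job is handed in when it is done.

Besides the shell and the picture viewer there is one more tool, called after "Emit:" as name(argument=value, ...) on one line, values as JSON. drive_tool: Moves the arm, as the interface text tells. Its arguments: {"type":"object","properties":{"steps":{"type":"array","items":{"type":"number"}},"force":{"type":"number"}},"required":["steps"]}

```bash
mkdir -p pics; ls
cat > h.py <<'E'
import numpy as np, cv2, json
from scipy.spatial.transform import Rotation as R
from cell import manip
def grab(n,tag):
    o=manip.get_obs(); p,d=manip.read_camera(n); m=manip.camera_model(n)
    if n=="wrist":
        T=np.eye(4);T[:3,:3]=R.from_quat(o["tcp_rot"]).as_matrix();T[:3,3]=o["tool_pos"];T=T@np.array(m["T_tool_cam"])
    else:
        T=np.eye(4);q=np.array(m["orientation"]);T[:3,:3]=R.from_quat(q).as_matrix() if q.shape==(4,) else q;T[:3,3]=m["eye"]
    np.savez(f"pics/{tag}.npz",p=p,d=d,T=T,K=np.array(m["intrinsics"]),k1=m["k1"])
    cv2.imwrite(f"pics/{tag}.png",p[:,:,::-1]); return load(tag)
def load(tag): return dict(np.load(f"pics/{tag}.npz"))
def slopes(c,uv):
    uv=np.atleast_2d(np.array(uv,float)); return cv2.undistortPoints(uv[:,None],c["K"],np.array([float(c["k1"]),0,0,0,0]))[:,0]
def plane(c,uv,z):
    s=slopes(c,uv); r=np.c_[s,np.ones(len(s))]@c["T"][:3,:3].T; e=c["T"][:3,3]
    return e+r*((z-e[2])/r[:,2])[:,None]
def cloud(c):
    v,u=np.mgrid[0:480,0:640]; s=slopes(c,np.c_[u.ravel(),v.ravel()]); d=c["d"].ravel()
    P=(np.c_[s,np.ones(len(s))]*d[:,None])@c["T"][:3,:3].T+c["T"][:3,3]; P[d==0]=np.nan
    return P.reshape(480,640,3)
E
python3 - <<'E'
from h import *
for n in("top","scene"):
    c=grab(n,n); print(n,c["T"].round(3).tolist(),c["K"].tolist(),c["k1"])
o=manip.get_obs();print({k:np.round(v,3).tolist() for k,v in o.items()})
E
```

```text
pics
top [[-0.09, -0.975, 0.203, 260.807], [-0.996, 0.088, -0.016, -4.905], [-0.002, -0.203, -0.979, 1274.298], [0.0, 0.0, 0.0, 1.0]] [[526.4813565843631, 0.0, 326.66999629534587], [0.0, 526.4813565843631, 229.8411964073247], [0.0, 0.0, 1.0]] -0.0014917302778800303
scene [[0.659, -0.346, 0.668, -347.069], [-0.752, -0.296, 0.588, -789.643], [-0.005, -0.89, -0.455, 681.79], [0.0, 0.0, 0.0, 1.0]] [[607.8649934970065, 0.0, 328.1822604069283], [0.0, 607.8649934970065, 233.66684408572672], [0.0, 0.0, 1.0]] 0.0347362164413657
{'t': 0.1, 'joint_pos': [1.21, 0.354, 1.634, 0.0, 1.155, -0.002], 'joint_vel': [-0.001, 0.0, -0.001, -0.001, -0.0, 0.001], 'joint_torque': [-0.002, -59.491, -33.493, 0.07, 0.018, -0.0], 'tool_pos': [219.313, 584.787, 213.949], 'tcp_rot': [0.178, 0.984, -0.001, -0.0], 'wrist_force': [0.495, -0.452, -0.028], 'torque': [0.058, -0.016, -0.036], 'grip_force': 0.0, 'opening': 0.999}
```

View pics/top.png

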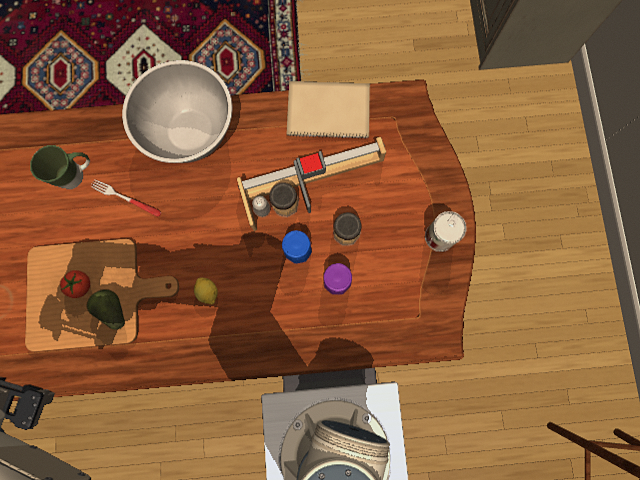

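View pics/scene.png

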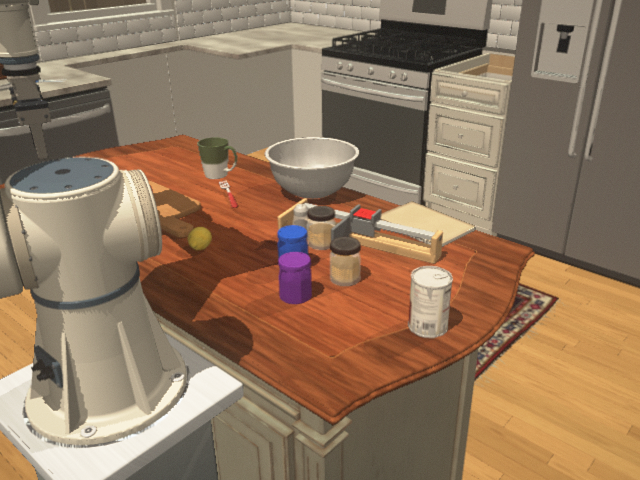

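The top view shows the rail from (240,185) to (383,150), with the red pad at (312,163) and the stop plate at (303,190). The new jar is at (347,227), the row jar at (284,197) and the shaker at (261,205). The blue and purple look-alikes are at (296,246) and (338,278), the tin is at (447,230) and the lemon at (205,290).

Run:
```python
from h import *
c=load("top");P=cloud(c);p=c["p"]
hsv=cv2.cvtColor(p,cv2.COLOR_RGB2HSV);H,S,V=cv2.split(hsv)
red=((H<6)|(H>174))&(S>200)&(V>150);red[:140]=0;red[180:]=0;red[:,:290]=0;red[:,335:]=0
n,l,st,ce=cv2.connectedComponentsWithStats(red.astype(np.uint8));i=1+st[1:,4].argmax();print("red",st[i],ce[i],plane(c,ce[i],75),P[l==i].mean(0))
rr=cv2.minAreaRect(np.argwhere(l==i)[:,::-1].astype(np.float32));b=cv2.boxPoints(rr);print(plane(c,b,75).round(1))
# heights near rack
def sel(u0,u1,v0,v1,z0,z1):
    m=np.zeros((480,640),bool);m[v0:v1,u0:u1]=1;return m&(P[...,2]>z0)&(P[...,2]<z1)
for nm,(u,v),z in(("new",(347,227),86),("row",(284,197),86),("blue",(296,246),86),("pur",(338,278),86),("tin",(447,230),110),("shk",(261,205),90),("lem",(205,290),30)):
    m=sel(u-28,u+28,v-28,v+28,z-10,z+8).astype(np.uint8)
    n,l,st,ce=cv2.connectedComponentsWithStats(m);k=l[v,u]
    if k==0: print(nm,"none",P[v,u]);continue
    q=P[l==k];print(nm,st[k,4],"cent",q.mean(0).round(1),"mid",((q.max(0)+q.min(0))/2).round(1),"ext",np.ptp(q,0).round(0))
# bar: bright pixels z~56-66 ; fence z ~24
m=sel(230,395,135,230,50,64);q=P[m];
bar=m&(S<60)&(V>120);q=P[bar];mu=q.mean(0);w,vv=np.linalg.eigh(np.cov(q[:,:2].T));print("bar",bar.sum(),mu.round(1),vv[:,1],w, np.degrees(np.arctan2(vv[1,1],vv[0,1])))
m=sel(230,395,135,230,20,28)&(V>150);q=P[m];print("fence",m.sum(),q.mean(0),); [print(P[v,u].round(0),p[v,u]) for u,v in((240,185),(252,220),(244,195),(303,185),(308,205),(381,148),(350,165),(370,160),(350,154),(303,168),(322,160))]
cv2.imwrite("pics/crop.png",cv2.resize(p[130:250,225:395,::-1],(680,480),interpolation=cv2.INTER_CUBIC))
```

```text
red [300 153  22  20 293] [310.57337884 162.68600683] [[675.8829383   -1.28182098  75.        ]] [nan nan nan]
[[689.5  24.4  75. ]
 [700.3 -18.3  75. ]
 [661.7 -27.   75. ]
 [651.   15.5  75. ]]
new 608 cent [513.4 -72.3  84.8] mid [513.8 -72.7  84.2] ext [64. 65. 16.]
row 598 cent [598.6  70.8  84.9] mid [599.8  71.1  84.5] ext [65. 64. 16.]
blue 618 cent [481.1  49.5  84.9] mid [481.4  49.3  84.1] ext [65. 63. 16.]
pur 643 cent [396.8 -38.9  84.7] mid [397.  -38.5  83.7] ext [65. 64. 15.]
tin 841 cent [ 484.6 -301.4  106.5] mid [ 485.  -301.5  107.2] ext [73. 73. 14.]
shk 136 cent [587.6 126.5  86.1] mid [587.1 126.7  87.1] ext [31. 29. 14.]
lem none [398.1259139  269.61913069  46.0191916 ]
bar 795 [674.7  -3.2  60.6] [-0.20454086  0.97885803] [   42.51885474 12158.54161351] 101.80262275021695
fence 720 [666.5465519  -18.79942369  23.6926706 ]
[638. 171.  69.] [232 199 123]
[551. 148.  62.] [129  94  59]
[611. 162.  72.] [241 186 116]
[624.  21.  68.] [122 120 110]
[574.  14.  68.] [145 140 126]
[ 700. -174.   68.] [229 177 109]
[678. -98.  25.] [207 154  98]
[ 688. -150.   22.] [207 152  95]
[695. -99.  59.] [218 203 181]
[665.  18.  73.] [229  39  35]
[677. -29.  84.] [138 134 122]
```

View pics/crop.png

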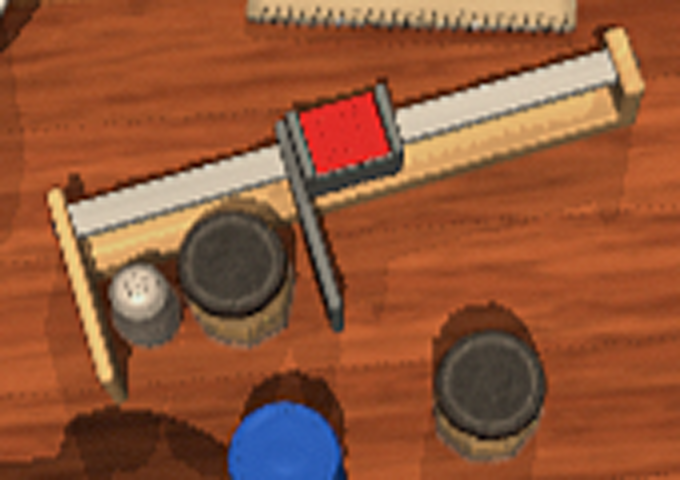

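The crop sharpens the picture: the bar runs from crop (72,218) to (612,64), and the pocket with the red pad is centred at (345,133). The plate front edge is at (337,318) and the new jar lid at (492,380).

Run:
```python
from h import *
c=load("top")
px=lambda a:(np.array(a)/4+np.array([225,130])-0.4)
A=plane(c,[px((70,218)),px((612,64))],60);print("bar ends",A.round(1))
d=A[0]-A[1];print("yaw",np.degrees(np.arctan2(-d[0],d[1])),"len",np.linalg.norm(d))
# bar line fit on bar-only pixels
P=cloud(c);hsv=cv2.cvtColor(c["p"],cv2.COLOR_RGB2HSV)
m=(hsv[...,1]<60)&(hsv[...,2]>170)&(P[...,2]>50)&(P[...,2]<66);m[:135]=0;m[215:]=0;m[:,:240]=0;m[:,390:]=0;m[190:]=0
v,u=np.nonzero(m);q=plane(c,np.c_[u,v],62);k=(q[:,1]<-45)|(q[:,1]>30);q=q[k]
vx,vy,x0,y0=cv2.fitLine(q[:,:2].astype(np.float32),cv2.DIST_HUBER,0,.01,.01).ravel();s=np.sign(vy);yaw=np.arctan2(-s*vx,s*vy);print("barfit",len(q),np.degrees(yaw),x0,y0)
ex=np.array([np.cos(yaw),np.sin(yaw)]);ey=np.array([-np.sin(yaw),np.cos(yaw)])
b0=np.array([x0,y0]); ye=[(a[:2]-b0)@ey for a in A];print("y ends rel",ye)
s0=np.mean([ye[0]-140,ye[1]+201]);O=b0+s0*ey-23*ex;print("O",O)
for n,w in(("pad",(675.9,-1.3)),("new",(513.4,-72.3)),("row",(598.6,70.8)),("shk",(587.6,126.5)),("blue",(481,49.5)),("pur",(397,-39))):
    r=np.array(w)-O;print(n,(r@ex).round(1),(r@ey).round(1))
np.savez("rack.npz",O=O,ex=ex,ey=ey)
```

```text
bar ends [[ 642.2  166.9   60. ]
 [ 709.9 -167.5   60. ]]
yaw 11.441012076734001 len 341.2281854808026
barfit 770 11.755341 674.3593 1.1026115
y ends rel [np.float64(168.90332571787383), np.float64(-172.3197283736467)]
O [645.97586546  24.60468612]
pad 24.0 -31.5
new -149.5 -67.9
row -37.0 54.9
shk -36.4 111.7
blue -156.4 58.0
pur -256.7 -11.5
```

Emit:
drive_tool(steps=[0,0,0,0,0,7,255,0,0,0,0,0,7,255,0,0,0,0,0,7,255,0,0,0,0,0,7,255,0,0,0,0,0,7,255,0,0,0,0,0,7,255,0,0,0,0,0,7,255,0,0,0,0,0,7,255,0,0,0,0,0,1.7,255,0,0,0,0,0,0,255], force=20)

```text
t: 0.93
tool_pos: [219.4, 584.9, 214.2]
tcp_rot: [0.632, 0.775, -0.0, 0.0]
wrist_force: [-0.2, -0.6, -0.6]
opening: 0.295
grip_force: 0.0
```

Emit:
drive_tool(steps=[-3,1.5,0,0,0,0,255,-3,1.5,0,0,0,0,255,-3,1.5,0,0,0,0,255,-3,1.5,0,0,0,0,255,-3,1.5,0,0,0,0,255,-3,1.5,0,0,0,0,255,-3,1.5,0,0,0,0,255,-3,1.5,0,0,0,0,255,-3,1.5,0,0,0,0,255,-3,1.5,0,0,0,0,255,-3,1.5,0,0,0,0,255,-3,1.5,0,0,0,0,255])

```text
t: 1.93
tool_pos: [469.7, 267.9, 214.5]
tcp_rot: [0.63, 0.776, -0.0, -0.0]
wrist_force: [0.2, -0.2, -0.1]
opening: 0.008
grip_force: 0.0
```

Emit:
drive_tool(steps=[-3,1.5,0,0,0,0,255,-3,1.5,0,0,0,0,255,-3,1.5,0,0,0,0,255,-3,1.5,0,0,0,0,255,-3,1.5,0,0,0,0,255,-3,1.5,0,0,0,0,255,-3,1.5,0,0,0,0,255,-3,1.5,0,0,0,0,255,0,0,0,0,0,0,255])

```text
t: 2.68
tool_pos: [638.3, 54.4, 214.3]
tcp_rot: [0.631, 0.775, -0.0, 0.001]
wrist_force: [0.0, 0.7, 1.0]
opening: 0.003
grip_force: 0.0
```

Run:
```python
from h import *
c=grab("wrist","w1");print(c["T"].round(2).tolist())
P=cloud(c);H,S,V=cv2.split(cv2.cvtColor(c["p"],cv2.COLOR_RGB2HSV))
red=(((H<6)|(H>174))&(S>200)&(V>120)).astype(np.uint8)
n,l,st,ce=cv2.connectedComponentsWithStats(red);i=1+st[1:,4].argmax();b=cv2.boxPoints(cv2.minAreaRect(np.argwhere(l==i)[:,::-1].astype(np.float32)));print(st[i],b.round(),np.nanmedian(P[l==i],0))
r=np.load("rack.npz");w=plane(c,b,75);print(w.round(1),w.mean(0));o=manip.get_obs();d=w.mean(0)[:2]-o["tool_pos"][:2];print("tool dx",d@r["ey"],"dy",d@r["ex"])
e=w[1]-w[0];print(np.degrees(np.arctan2(e[1],e[0])), np.linalg.norm(e))
```

```text
[[0.98, 0.2, 0.05, 622.16], [0.2, -0.95, -0.24, 121.06], [0.0, 0.25, -0.97, 384.98], [0.0, 0.0, 0.0, 1.0]]
[351 277  22  36 457] [[351. 277.]
 [372. 277.]
 [372. 312.]
 [351. 312.]] [685.65290165   8.6633852   76.90351321]
[[670.1  16.2  75. ]
 [689.5  20.2  75. ]
 [698.  -14.7  75. ]
 [678.  -18.8  75. ]] [683.8804949    0.73662607  75.        ]
tool dx -64.24640869017595 dy 35.045341105378476
11.649218898226264 19.795812425141374
```

View pics/w1.png

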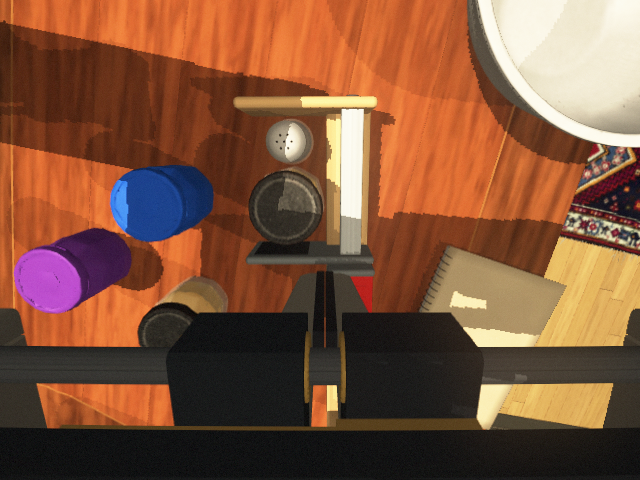

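The wrist view shows the plate at rows 245-262 and a strip of red pad beside the fingers at (351-372, 277-312). The yaw is confirmed at 11.7°, and the pad is at about rack (23, -32.5).

Emit:
drive_tool(steps=[-2,0.8,0,0,0,0,255,-2,0.8,0,0,0,0,255,-2.4,0.8,0,0,0,0,255,0,0,3,0,0,0,255,0,0,3,0,0,0,255,0,0,3,0,0,0,255,0,0,2,0,0,0,255,0,0,0,0,0,0,255,0,0,0,0,0,0,255])

```text
t: 3.48
tool_pos: [670.6, 2.0, 103.8]
tcp_rot: [0.63, 0.776, -0.001, -0.001]
wrist_force: [-0.2, -0.2, -0.2]
opening: 0.005
grip_force: 0.0
```

Run:
```python
from h import *
grab("scene","s2");c=load("s2");cv2.imwrite("pics/s2c.png",cv2.resize(c["p"][140:300,260:480,::-1],(770,560)))
```

```text
(no output)
```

View pics/s2c.png

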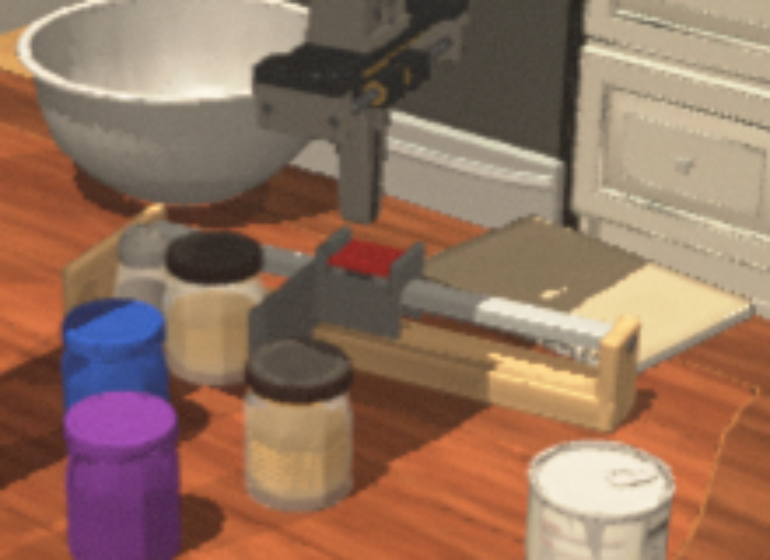

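The scene crop shows the closed fingers hanging above the red pad, which sits at crop (365,258) with its walls on each side. They need a small correction before going down.

Emit:
drive_tool(steps=[-0.6,0.35,0,0,0,0,255,0,0,0.7,0,0,0,255,0,0,0.7,0,0,0,255,0,0,0.6,0,0,0,255,0,0,0,0,0,0,255,0,0,0,0,0,0,255])

```text
t: 4.03
tool_pos: [675.9, -4.1, 83.9]
tcp_rot: [0.631, 0.776, -0.0, -0.0]
wrist_force: [0.9, -0.3, -0.7]
opening: 0.002
grip_force: 0.0
```

Emit:
drive_tool(steps=[0,0,0.4,0,0,0,255,0,0,0.4,0,0,0,255,0,0,0.4,0,0,0,255,0,0,0.4,0,0,0,255,0,0,0.1,0,0,0,255,0,0,0,0,0,0,255,0,0,0,0,0,0,255,0,0,0,0,0,0,255])

```text
t: 4.7
tool_pos: [676.8, -4.2, 68.0]
tcp_rot: [0.631, 0.776, 0.0, 0.0]
wrist_force: [0.6, -0.8, 5.3]
opening: 0.002
grip_force: 2.4
```

Emit:
drive_tool(steps=[-0.5,0,0.1,0,0,0,255,-0.8,0,0,0,0,0,255,-1,0,0,0,0,0,255,-1,0,0,0,0,0,255,-1,0,0,0,0,0,255,-1,0,0,0,0,0,255,-1,0,0,0,0,0,255,-1,0,0,0,0,0,255,-1,0,0,0,0,0,255,-1,0,0,0,0,0,255,-1,0,0,0,0,0,255,0,0,0,0,0,0,255])

```text
t: 5.7
tool_pos: [698.3, -107.0, 67.1]
tcp_rot: [0.631, 0.775, 0.0, 0.001]
wrist_force: [0.5, -1.8, 5.4]
opening: 0.002
grip_force: 2.5
```

Emit:
drive_tool(steps=[-0.8,0,0,0,0,0,255,-0.8,0,0,0,0,0,255,-0.8,0,0,0,0,0,255,-0.5,0,0,0,0,0,255,-0.4,0,0,0,0,0,255,-0.3,0,0,0,0,0,255,0,0,0,0,0,0,255])

```text
t: 6.28
tool_pos: [704.6, -140.6, 66.7]
tcp_rot: [0.631, 0.776, 0.0, -0.0]
wrist_force: [-0.5, 0.6, 5.2]
opening: 0.003
grip_force: 2.6
```

Emit:
drive_tool(steps=[-0.3,0,0,0,0,0,255,-0.3,0,0,0,0,0,255,0,0,0,0,0,0,255,0,0,0,0,0,0,255])

```text
t: 6.62
tool_pos: [705.2, -144.2, 66.6]
tcp_rot: [0.631, 0.776, 0.001, -0.002]
wrist_force: [-2.2, 10.0, 6.9]
opening: 0.003
grip_force: 6.7
```

Emit:
drive_tool(steps=[0.4,0,0,0,0,0,255,0.4,0,0,0,0,0,255,0,0,-1,0,0,0,255,0,0,-2.5,0,0,0,255,0,0,-3.5,0,0,0,255,0,0,-3.5,0,0,0,255,0,0,-2.5,0,0,0,255,0,0,0,0,0,0,255])

```text
t: 7.28
tool_pos: [706.9, -139.3, 203.4]
tcp_rot: [0.631, 0.776, 0.002, 0.004]
wrist_force: [0.6, -0.1, 0.1]
opening: 0.008
grip_force: 0.0
```

Run:
```python
from h import *
print(manip.get_obs()["tool_pos"])
c=grab("top","t3");P=cloud(c)
u,v=347,227;m=np.zeros((480,640),np.uint8);m[v-28:v+28,u-28:u+28]=1;m=m*((P[...,2]>76)&(P[...,2]<94))
n,l,st,ce=cv2.connectedComponentsWithStats(m.astype(np.uint8));k=1+st[1:,4].argmax();print("new",P[l==k].mean(0))
cv2.imwrite("pics/t3c.png",cv2.resize(c["p"][130:250,225:395,::-1],(680,480),interpolation=cv2.INTER_CUBIC))
```

```text
[ 706.910435   -139.25898303  203.41311406]Traceback (most recent call last):
  File "<stdin>", line 5, in <module>
ValueError: attempt to get argmax of an empty sequence
```

Emit:
drive_tool(steps=[1.3,-2.8,0,0,0,0,145,1.3,-2.8,0,0,0,0,145,1.3,-2.8,0,0,0,0,145,1.3,-2.8,0,0,0,0,145,1.3,-2.8,0,0,0,0,145,1.3,-2.8,0,0,0,0,145,1.3,-2.8,0,0,0,0,145,1.3,-2.8,0,0,0,0,145,0,0,0,0,0,0,145])

```text
t: 8.08
tool_pos: [457.0, -80.9, 194.6]
tcp_rot: [0.631, 0.776, -0.002, -0.003]
wrist_force: [0.5, 0.1, -0.5]
opening: 0.432
grip_force: 0.0
```

Emit:
drive_tool(steps=[0,0,0,0,0,7,145,0,0,0,0,0,7,145,0,0,0,0,0,7,145,0,0,0,0,0,7,145,0,0,0,0,0,7,145,0,0,0,0,0,7,145,0,0,0,0,0,7,145,0,0,0,0,0,7,145,0,0,0,0,0,7,145,0,0,0,0,0,7,145,0,0,0,0,0,7,145,0,0,0,0,0,7,145])

```text
t: 9.08
tool_pos: [463.3, -82.2, 195.5]
tcp_rot: [0.989, 0.151, -0.001, -0.0]
wrist_force: [-0.3, 0.6, -0.8]
opening: 0.433
grip_force: 0.0
```

Emit:
drive_tool(steps=[0,0,0,0,0,6,145,0,0,0,0,0,0,145,0,0,0,0,0,0,145])

```text
t: 9.33
tool_pos: [463.5, -82.1, 195.8]
tcp_rot: [0.995, 0.104, -0.001, -0.0]
wrist_force: [0.2, -0.3, -0.5]
opening: 0.431
grip_force: 0.0
```

Run:
```python
from h import *
o=manip.get_obs();r=np.load("rack.npz");q=np.array(o["tool_pos"])[:2]-r["O"];print(o["tool_pos"],o["opening"],q@r["ex"],q@r["ey"],R.from_quat(o["tcp_rot"]).as_matrix().round(3).tolist(),o["joint_pos"])
c=grab("scene","s4")
w=grab("wrist","w4");P=cloud(w);m=((P[...,2]>78)&(P[...,2]<94)).astype(np.uint8)
n,l,st,ce=cv2.connectedComponentsWithStats(m)
for k in range(1,n):
    if st[k,4]>800: a=P[l==k];x=(a.max(0)+a.min(0))/2;print(st[k],x.round(1),np.ptp(a,0).round(0),((x[:2]-r["O"])@r["ex"]).round(1),((x[:2]-r["O"])@r["ey"]).round(1))
out=np.hstack([cv2.resize(w["p"],(400,300)),cv2.resize(c["p"],(400,300))]);cv2.imwrite("pics/s4c.png",np.vstack([out,cv2.resize(c["p"][140:290,260:460],(400,300)).repeat(2,1)[:,:800]])[:,:,::-1])
```

```text
[463.45316725 -82.11829023 195.80703557] 0.43107234718557647 -200.43755116838847 -67.2987225398268 [[0.978, 0.207, -0.002], [0.207, -0.978, 0.0], [-0.002, -0.001, -1.0]] [-1.78520181e-01  1.33316595e-01  1.97125200e+00 -5.24449213e-05
  1.03874693e+00  1.18417392e+00]
[  64    0   49   46 1730] [586.5 122.7  84.9] [32. 32. 14.] -38.2 108.1
[ 115    0   93   69 5171] [591.5  68.8  83.6] [51. 65. 11.] -44.3 54.4
[ 289  135   81   82 5150] [512.7 -75.4  83.9] [65. 64. 10.] -150.9 -70.7
[ 132  143   83   82 5197] [480.6  46.9  83.6] [64. 64. 11.] -157.3 55.5
[ 535  225   70   78 1025] [ 484.7 -286.3   86. ] [69. 41. 16.] -221.2 -271.6
[226 264  59  49 963] [403.8 -31.9  83.4] [49. 45. 11.] -248.6 -6.0
```

View pics/s4c.png

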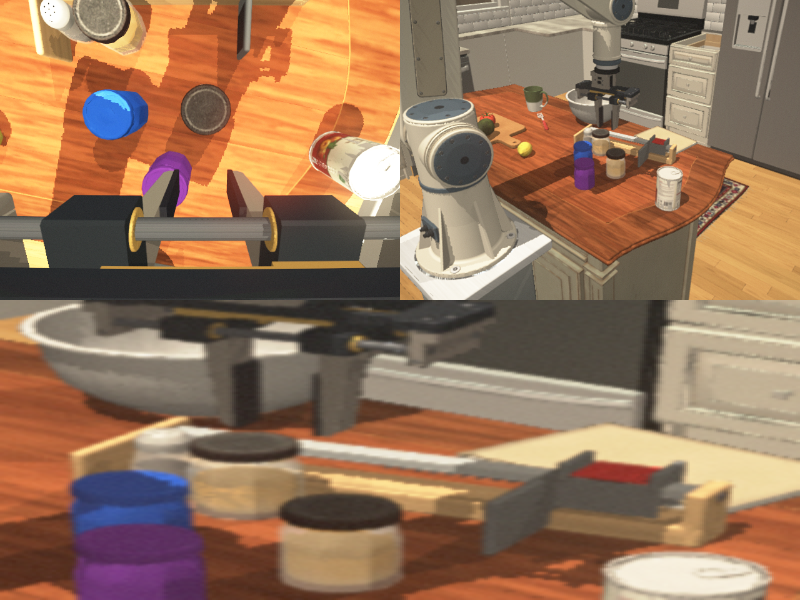

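The stop now sits at the open end against the bracket. The new jar is at about rack (-150, -69), and the half-open fingers are centred behind it, clear of the purple jar.

Emit:
drive_tool(steps=[0,0.2,2.8,0,0,0,145,0,0,2.8,0,0,0,145,0,0,2.8,0,0,0,145,0,0,2.8,0,0,0,145,0,0,2.8,0,0,0,145,0,0,2.7,0,0,0,145,0,0,0,0,0,0,145,0,0,0,0,0,0,145])

```text
t: 10.1
tool_pos: [463.1, -83.8, 28.8]
tcp_rot: [0.995, 0.103, -0.002, -0.0]
wrist_force: [-0.1, -0.1, 1.0]
opening: 0.431
grip_force: 0.0
```

Emit:
drive_tool(steps=[0.6,0,0,0,0,0,145,0.6,0,0,0,0,0,145,0.6,0,0,0,0,0,145,0.7,0,0,0,0,0,145,0.8,0,0,0,0,0,145,0.8,0,0,0,0,0,145,0.8,0,0,0,0,0,145,0.8,0,0,0,0,0,145,0.8,0,0,0,0,0,145,0.8,0,0,0,0,0,145,0.7,0,0,0,0,0,145,0,0,0,0,0,0,145])

```text
t: 11.1
tool_pos: [544.8, -67.5, 29.7]
tcp_rot: [0.995, 0.102, 0.001, 0.0]
wrist_force: [-0.8, 0.4, 0.5]
opening: 0.433
grip_force: 0.0
```

Run:
```python
from h import *
o=manip.get_obs();r=np.load("rack.npz");q=np.array(o["tool_pos"])[:2]-r["O"];print(q@r["ex"],q@r["ey"])
w=grab("wrist","w5");P=cloud(w);m=((P[...,2]>78)&(P[...,2]<94)).astype(np.uint8)
n,l,st,ce=cv2.connectedComponentsWithStats(m)
for k in range(1,n):
    if st[k,4]>800: a=P[l==k];x=(a.max(0)+a.min(0))/2;print(st[k],x.round(1),np.ptp(a,0).round(0),((x[:2]-r["O"])@r["ex"]).round(1),((x[:2]-r["O"])@r["ey"]).round(1))
```

```text
-117.81414599241457 -69.51901973879089
[   0   26   60  181 7497] [598.7  45.8  83.5] [59. 21. 11.] -42.0 30.4
[  227   150   196   197 28550] [573.6 -65.3  86. ] [77. 72. 16.] -89.2 -73.2
[  37  383   42   46 1430] [495.1  28.6  85.5] [23. 18.  5.] -146.9 34.6
```

Emit:
drive_tool(steps=[0.7,0,0,0,0,0,145,0.7,0,0,0,0,0,145,0.7,0,0,0,0,0,145,0.7,0,0,0,0,0,145,0.6,0,0,0,0,0,145,0.5,0,0,0,0,0,145,0.4,0,0,0,0,0,145,0,0,0,0,0,0,145])

```text
t: 11.82
tool_pos: [585.9, -58.8, 29.7]
tcp_rot: [0.995, 0.102, 0.001, 0.0]
wrist_force: [-0.5, 0.0, 0.4]
opening: 0.433
grip_force: 0.0
```

Emit:
drive_tool(steps=[0.3,0,0,0,0,0,145,0.2,0,0,0,0,0,145,0.2,0,0,0,0,0,145,0,0,0,0,0,0,145,0,0,0,0,0,0,145])

```text
t: 12.23
tool_pos: [591.7, -57.5, 29.6]
tcp_rot: [0.995, 0.102, 0.0, 0.0]
wrist_force: [-0.1, -0.3, -1.2]
opening: 0.431
grip_force: 0.4
```

Emit:
drive_tool(steps=[0.2,0,0,0,0,0,145,0.2,0,0,0,0,0,145,0,0,0,0,0,0,145,0,0,0,0,0,0,145])

```text
t: 12.57
tool_pos: [593.1, -57.3, 29.4]
tcp_rot: [0.995, 0.102, -0.002, 0.0]
wrist_force: [-9.7, -4.4, 7.2]
opening: 0.435
grip_force: 6.2
```

Emit:
drive_tool(steps=[-0.3,0,0,0,0,0,145,-1,0,0,0,0,0,145,-1.5,0,0,0,0,0,145,-1.5,0,0,0,0,0,145,0,0,-2.5,0,0,0,145,0,0,-3.5,0,0,0,145,0,0,-3.5,0,0,0,145,0,0,-3.5,0,0,0,145,-3,0,-3.5,0,0,0,145,-3,0,-3,0,0,0,145,-3,0,0,0,0,0,145,0,0,0,0,0,0,145])

```text
t: 13.57
tool_pos: [464.9, -83.6, 222.1]
tcp_rot: [0.995, 0.102, 0.001, 0.0]
wrist_force: [-0.7, -0.2, -0.9]
opening: 0.431
grip_force: 0.0
```

Run:
```python
from h import *
r=np.load("rack.npz")
w=grab("wrist","w6");c=grab("scene","s6")
for nm,g,z0,z1 in(("wrist",w,76,92),("scene",c,78,94)):
    P=cloud(g);m=((P[...,2]>z0)&(P[...,2]<z1)).astype(np.uint8);n,l,st,ce=cv2.connectedComponentsWithStats(m)
    for k in range(1,n):
        a=P[l==k];x=(a.max(0)+a.min(0))/2
        if st[k,4]>150 and abs(x[0]-560)<110 and abs(x[1])<180: print(nm,st[k],x.round(1),np.ptp(a,0).round(0),"rack",((x[:2]-r["O"])@r["ex"]).round(1),((x[:2]-r["O"])@r["ey"]).round(1))
cv2.imwrite("pics/f.png",np.hstack([cv2.resize(w["p"],(400,400)),cv2.resize(c["p"][140:300,260:460],(400,400))])[:,:,::-1])
```

```text
wrist [ 132    0   85   80 5448] [596.2  68.1  82.8] [62. 65. 14.] rack -39.9 52.7
wrist [ 286    0   81   75 5069] [622.2 -51.8  82.9] [57. 65. 14.] rack -38.8 -69.9
wrist [  85   12   45   47 1569] [587.8 123.2  83.6] [34. 32. 15.] rack -36.9 108.3
wrist [ 146  146   76   75 4403] [480.6  46.6  82.6] [65. 64. 13.] rack -157.4 55.2
scene [294 204  41  17 446] [598.6  83.9  85.2] [ 66. 103.  14.] rack -34.3 67.7
scene [355 216  30  17 397] [626.9 -53.5  84.7] [64. 68. 13.] rack -34.5 -72.6
scene [278 225  30  18 426] [482.7  45.4  84.5] [65. 67. 12.] rack -155.6 53.6
```

View pics/f.png

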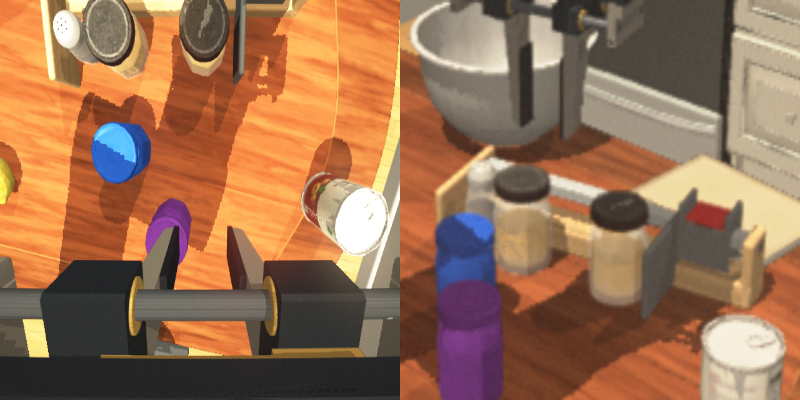

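The jar stands upright against the fence at about rack (-34, -70). The stop is at the bracket, the row is undisturbed and the arm is clear.

```bash
python3 -c "
from cell import manip
print(manip.hand_in())"
```

```text
the job is handed in; nothing more can be done
None
```

The job is handed in (no verdict came back): the stop was pushed to the open end with its release held down, and the new jar stands upright against the fence, about 18 mm from the middle of the gap; the row looked undisturbed, and I never went near the tin or lemon.

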